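# Hold the sprung board holder open at its width mark

### The arm

A 7-joint arm with a two-finger parallel gripper is mounted at the origin on the work surface. World frame = base frame: x ahead of the robot, y to its left, z up, the work surface at z = 0. Lengths are in m, angles in rad, forces in N, time in s.
With the tool pointing down it reaches from about 0.4 to 0.9 m from the base axis. Payload 5.5 kg.
Tool frame: the origin (TCP) lies on the centre line of the jaws, within the pads' length; the fingertips stand 14 mm ahead of it and the grasp point (between the pads) lies 5 mm behind it (robot.nose_length is the distance from the TCP to the fingertips, in m); z points along the fingers, y is the line along which they close (so a half turn about z gives the same grasp; the last joint's range is limited). The gripper opens to 92 mm and grips with 3 to 60 N. Pads are 19 mm wide; open, the fingers measure 130 mm over their backs; the gripper's body (75 mm by 190 mm) begins 47 mm behind the grasp point.
Start: joints at [1.566, 0.501, -0.427, 1.55, 0.221, 1.138, -0.21], TCP at [0.172, -0.627, 0.241] pointing down, gripper open.
Joint ranges: [-2.88, 2.88], [-0.31, 2.03], [-1.54, 1.56], [0.2, 2.42], [-1.41, 4.55], [0.19, 2.02], [-2.57, 2.57]. Speed limits (rad/s): [2.57, 2.57, 3.14, 3.14, 3.14, 3.14, 3.14].

### API

Orientations are given as [roll, pitch, yaw] about the fixed x, y, z axes, in that order (R = Rz(yaw) Ry(pitch) Rx(roll)).
In Python, from station import robot gives the robot as it stands.
- The arm moves only by the shell command python3 -m pendant 'ROWS' [FORCE]. ROWS is JSON, a list of rows, each a list of 7 numbers: the finger opening in m, from 0 to 0.0918, then the shift along the tool's x, y, z in m, then the turn, a rotation vector about the tool's x, y, z in rad. In form: [[gripper, dx, dy, dz, wx, wy, wz], ...]. A call has 1 to 5 rows; each row is the pose to reach, as a shift and turn from the pose commanded when the call began, along the tool's axes at that moment; what a row does not reach only later rows make up. A row lasts 1/8 s, in which the tool goes at most 62.5 mm and 10.7 degrees, less where a joint would pass 70% of its speed; a pose out of reach is approached as far as the arm can. A call with a gripper value outside its range is refused whole. The fingers move at their own pace and stop on an object; FORCE is the grip in N (left out, the last holds). Time passes only in rows, so rows that repeat a pose let the fingers close. It gives the time, the measured TCP pose, the force, the opening and the grip force at its end, in the units of the state.
- robot.get_obs(): the state, without advancing time (a new reading comes with each control period).
- robot.snapshot(name): name is "scene" or "side" or "wrist"; returns the picture (480x640x3 uint8, blue, green, red); there is no depth.
- robot.calibration(name): a dict with "intrinsics" (3x3 intrinsics, pixels), "R" (3x3) and "t" (3): a world point X has camera coordinates R X + t. Camera axes: x right, y down, z forward; pixel columns grow to the right and rows downward; lengths in m; the calibration is good to about 2 mm. A picture is of the moment at which its call begins: read the wrist's pose just before it. calibration takes no time and is no camera call; for the wrist camera it gives the pose at the moment of the call.
- robot.job_done(): hands the job in; it is judged then, once.
The state is a dict: "clock": time; "joint_pos": joint angles; "dq": joint speeds; "tau": joint torques, N m; "tcp_pos": TCP position; "tool_rot": TCP orientation; "force": force on the tool from outside, world axes, zero at the start; "ft_torque": the same for the moment, N m; "grip_width": opening from 0.0 (shut) to 1.0 (fully open); "gripper_force": force on a finger pad.
Only numpy, scipy, OpenCV 4.12 (cv2) and the standard library are available. Lean on these libraries where they do the work, as an engineer would, in place of code of your own. Each camera call takes 0.05 s, during which the arm holds its last target. There are 200 camera calls.

### The job

A colleague is about to slip a circuit board into the sprung telescoping board holder: pull its jaw out by the upright red grip, against the spring, until the jaw's red pointer stands level with the yellow marker on the scale, and hold it steady there. Do not draw it well past the marker or let it snap back, and leave the marker, the board, the solder spool and the flux jar where they are. Finish while still holding the grip at the mark; do not let go.

Things in the scene. Friction and masses are not known exactly. Their poses are not given: they have to be found in the camera images.
- holder: black board holder fixed to the bench, base plate 290 x 120 x 14 mm; origin on the bench under the rod line. +x: the way the jaw pulls out; y: across; z: up. Rod along x at z 50 mm. On its -x part a steel tube and a fixed jaw plate (70 mm wide, top z 80 mm, x -31 to -21 mm). Dark scale, white ticks every 10 mm, along the -y edge (centre line y -49 mm, top z 18 mm)
- pull (a joint): how far the sprung jaw is pulled out along the holder's +x, m: 0 as found (closed), stop at 0.10. The inner spring always draws it back: about 4.4 N at 0, 1.1 N more per 10 mm (13 N at 0.08), and it returns to 0 when let go. Moving jaw plate (8 x 70 mm) and block (34 x 26 mm) reach up to z 79 mm; only the grip stands higher
- grip (a point): a point inside the upright red finger grip on the moving jaw, where to grasp it, 112 mm above the bench. The grip measures 14 mm (holder x) x 24 mm (y), from 74 to 132 mm above the bench; its centre is at holder x = 12 mm + pull value, y = 0. Same axes as the holder. Nothing else near it is higher than 80 mm
- jaw: the whole moving jaw with rod, grip and pointer; origin on the bench level at holder x = pull value, y = 0. Same axes as the holder
- pointer (a point): lower tip of the red pointer (6 mm wide along x) on the moving jaw, at holder x = pull value, y = -35 mm, z = 21 mm, beside the marker's track. Same axes as the holder
- mark (a point): black line on the yellow width marker (10 x 20 x 12 mm block on the scale), top centre, at holder y -50 mm, z 30 mm. Its holder x (35 to 80 mm, set anew each time) is the pull value wanted: pointer and mark are level when their holder x agree. Same axes as the holder. It slides stiffly if pushed
- board: green circuit board 70 x 35 x 4 mm with small parts up to 14 mm high, origin at the centre of its underside, lying beside the holder; a bystander to be left alone
- spool_top (a point): top centre of a solder spool, white flanges 54 mm across, 44 mm high, standing upright on the bench beside the holder; a bystander to be left alone
- flux_jar: amber jar with black cap, 44 mm across, 45 mm high, origin at the centre of its underside, standing beside the holder; a bystander to be left alone

How it is judged:
By the outcome, as a careful person would: the job done as asked, in the order asked, and still so for the second after the job is handed in, while the arm keeps its last pose, push and grip.
It also fails if it takes over 38 s, if anything falls off the work surface, if the arm or the gripper's body presses on something with over 40 N, if the wrist force passes 120 N, or if a joint passes its speed limit or range.

## Working session

There is one attempt and no reset: what is moved stays moved. The work goes in short steps, Python scripts to look and compute and a shell command to move; the robot and the scene stay as the last step left them, time stands still between calls to the robot, and variables do not carry over. Pictures are saved under pics/ and viewed, at most 10 in all, crops included, and the job is handed in when it is done.

```bash
mkdir -p pics; python3 - <<'E'
from station import robot
import cv2,numpy as np
o=robot.get_obs();print({k:np.round(o[k],3).tolist() for k in o})
a=[robot.snapshot(n) for n in("scene","side")]
for n,i in zip(("scene","side"),a):
    cv2.imwrite(f"pics/{n}0.png",i);c=robot.calibration(n);print(n,np.round(c["intrinsics"],1).tolist(),np.round(c["R"],3).tolist(),np.round(c["t"],3).tolist())
E
```

```text
{'clock': 0.0, 'joint_pos': [1.566, 0.502, -0.427, 1.551, 0.221, 1.138, -0.21], 'dq': [-0.001, 0.002, -0.001, -0.001, -0.0, 0.001, 0.001], 'tau': [-0.0, -56.659, -5.817, -27.912, -0.069, 0.031, 0.0], 'tcp_pos': [0.172, -0.626, 0.24], 'tool_rot': [-3.14, -0.0, 0.268], 'force': [0.482, 0.125, -0.609], 'ft_torque': [0.016, 0.03, -0.018], 'gripper_force': 0.0, 'grip_width': 1.004}
scene [[450.0, 0.0, 313.5], [0.0, 450.0, 244.9], [0.0, 0.0, 1.0]] [[-0.151, 0.988, -0.025], [0.57, 0.066, -0.819], [-0.808, -0.138, -0.573]] [0.13, -0.262, 1.163]
side [[540.7, 0.0, 320.5], [0.0, 540.7, 236.1], [0.0, 0.0, 1.0]] [[-0.998, -0.068, 0.016], [-0.058, 0.674, -0.736], [0.04, -0.735, -0.677]] [0.598, 0.131, 0.823]
```

View pics/scene0.png

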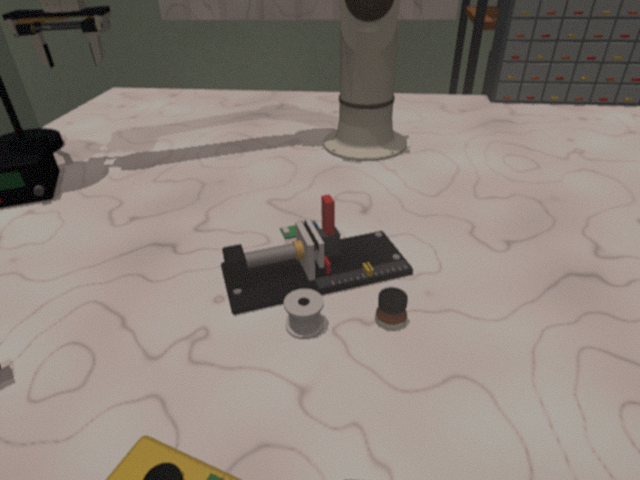

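View pics/side0.png

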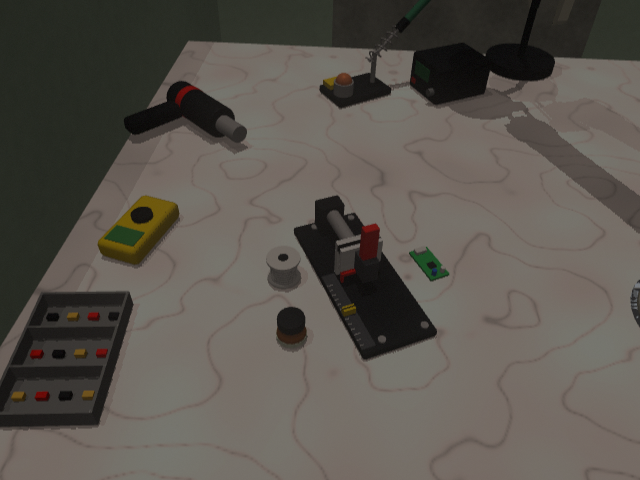

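The scene view shows the holder with its red grip at (328,215), the yellow marker at (368,268), the spool at (304,312) and the jar at (392,308). In the side view the grip is at (370,243) and the marker at (348,309). The jaw pulls out roughly along world +y.

```bash
cat > h.py <<'E'
import cv2,numpy as np
from station import robot
def ray(c,p):
    K,R,t=(np.array(c[k]) for k in("intrinsics","R","t"))
    d=R.T@np.linalg.inv(K)@np.array([p[0],p[1],1.]);return -R.T@t,d/np.linalg.norm(d)
def plane(c,p,z):
    o,d=ray(c,p);return o+d*(z-o[2])/d[2]
def tri(rs):
    A=sum(np.eye(3)-np.outer(d,d) for o,d in rs);b=sum((np.eye(3)-np.outer(d,d))@o for o,d in rs)
    x=np.linalg.solve(A,b);return x,[np.linalg.norm(np.cross(x-o,d)) for o,d in rs]
def blobs(img,col,roi=None,amin=12):
    h=cv2.cvtColor(img,cv2.COLOR_BGR2HSV);H,S,V=cv2.split(h)
    m={'red':((H<6)|(H>174))&(S>150)&(V>60),'yellow':(H>19)&(H<33)&(S>130)&(V>60),'black':(V<60)}[col].astype(np.uint8)
    if roi:
        k=np.zeros_like(m);k[roi[1]:roi[3],roi[0]:roi[2]]=1;m=m*k
    cs=cv2.findContours(m,cv2.RETR_EXTERNAL,cv2.CHAIN_APPROX_NONE)[0]
    return sorted([c for c in cs if cv2.contourArea(c)>=amin],key=cv2.contourArea,reverse=True)
E
python3 - <<'E'
from h import *
roi={'scene':(200,180,430,320),'side':(280,200,450,370)}
for n in roi:
    i=cv2.imread(f"pics/{n}0.png")
    for col in('red','yellow','black'):
        for c in blobs(i,col,roi[n])[:3]:
            print(n,col,cv2.contourArea(c),np.round(c.reshape(-1,2).mean(0),1),cv2.boundingRect(c),np.round(cv2.boxPoints(cv2.minAreaRect(c)),1).tolist())
    x,y,X,Y=roi[n];cv2.imwrite(f"pics/{n}c.png",cv2.resize(cv2.convertScaleAbs(i[y:Y,x:X],alpha=1.6),None,fx=3.4,fy=3.4,interpolation=cv2.INTER_CUBIC))
E
```

```text
scene red 40.0 [327.2 199.5] (323, 196, 10, 8) [[322.29998779296875, 196.5], [330.79998779296875, 194.8000030517578], [332.20001220703125, 202.0], [323.70001220703125, 203.6999969482422]]
scene red 31.0 [327.1 264.9] (325, 256, 5, 18) [[324.3999938964844, 256.1000061035156], [328.29998779296875, 255.60000610351562], [330.3999938964844, 272.6000061035156], [326.5, 273.1000061035156]]
scene yellow 51.5 [367.5 267.3] (363, 262, 10, 13) [[361.79998779296875, 263.6000061035156], [367.79998779296875, 260.6000061035156], [373.20001220703125, 271.3999938964844], [367.20001220703125, 274.3999938964844]]
scene black 6237.0 [323.4 271.2] (222, 229, 190, 85) [[217.6999969482422, 249.3000030517578], [397.5, 208.89999389648438], [412.0, 273.5], [232.1999969482422, 314.0]]
scene black 552.5 [392.2 301.3] (379, 288, 28, 27) [[376.29998779296875, 310.70001220703125], [381.20001220703125, 286.0], [407.8999938964844, 291.3999938964844], [403.0, 316.0]]
scene black 38.5 [311.8 236.7] (305, 223, 14, 27) [[304.29998779296875, 223.3000030517578], [308.1000061035156, 221.6999969482422], [319.29998779296875,
[... 347 characters left out ...]
67.8999938964844], [354.6000061035156, 271.20001220703125], [341.29998779296875, 275.1000061035156]]
side yellow 57.5 [348.6 307.2] (342, 303, 14, 9) [[341.5, 306.5], [353.5, 302.5], [355.3999938964844, 308.20001220703125], [343.3999938964844, 312.20001220703125]]
side black 10892.5 [360.4 276.1] (294, 200, 143, 160) [[282.1000061035156, 219.6999969482422], [349.29998779296875, 180.60000610351562], [438.20001220703125, 333.5], [371.1000061035156, 372.6000061035156]]
side black 810.5 [292.2 326.3] (280, 307, 27, 38) [[280.0, 307.0], [306.0, 307.0], [306.0, 344.0], [280.0, 344.0]]
side black 174.5 [288.  275.4] (280, 266, 17, 19) [[280.0, 266.0], [296.0, 266.0], [296.0, 284.0], [280.0, 284.0]]
```

View pics/scenec.png

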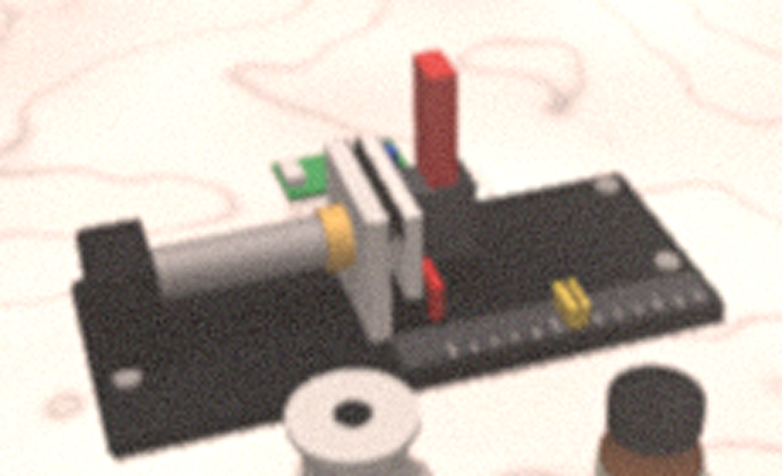

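View pics/sidec.png

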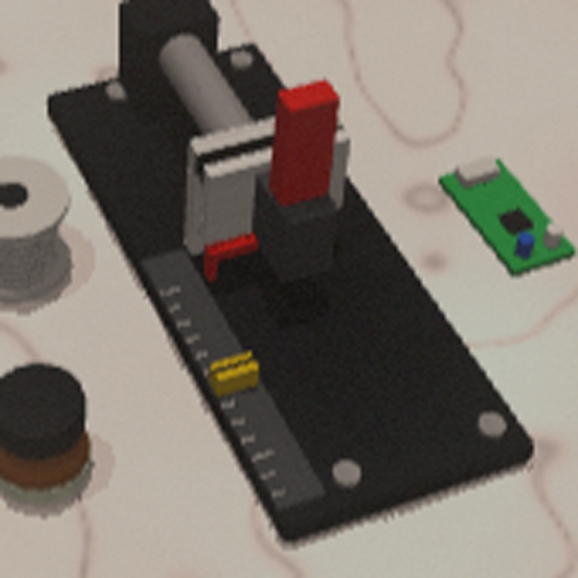

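The crops show the top faces clearly. In the scene crop the grip top is at (435,63), the marker top at (572,292) and the pointer tip at (436,318). In the side crop they are at (307,95), (233,364) and (211,279). The base corners are readable in both.

```bash
python3 - <<'E'
from h import *
S,D=robot.calibration("scene"),robot.calibration("side")
s=lambda x,y:(200+x/3.4,180+y/3.4)
d=lambda x,y:(280+x/3.4,200+y/3.4)
P={}
for n,a,b in[('grip',(435,63),(307,95)),('mark',(572,292),(233,364)),('pointer',(436,318),(211,279)),('c-+',None,None)]:
    if a: P[n],e=tri([ray(S,s(*a)),ray(D,d(*b))]);print(n,np.round(P[n],4),np.round(e,4))
sc=[plane(S,s(*p),.014)for p in[(76,285),(620,175),(721,300),(113,450)]]
dc=[plane(D,d(*p),.014)for p in[(245,45),(530,440),(285,535),(50,103)]]
for c in(sc,dc):
    c=np.array(c);print(np.round(c[:,:2],4).tolist(),[round(np.linalg.norm(c[i]-c[(i+1)%4]),4)for i in range(4)])
    for i,j in((0,1),(3,2)):
        v=c[j]-c[i];print('yaw',np.arctan2(v[1],v[0]))
# black rectangle of the yellow/pointer: yaw from both sets
yaw=np.mean([np.arctan2(*(np.array(c[j])-c[i])[1::-1]) for c in(sc,dc) for i,j in((0,1),(3,2))])
u=np.array([np.cos(yaw),np.sin(yaw)]);w=np.array([-u[1],u[0]])
print('yaw',yaw)
for n in('mark','pointer'):
    q=(P[n]-P['grip'])[:2];print(n,'holder rel. grip+12mm',q@u+.012,q@w)
o=robot.get_obs();R=cv2.Rodrigues(np.zeros(3))[0]
print(o['tcp_pos'],o['tool_rot'])
E
```

```text
grip [ 0.5316 -0.025   0.1306] [0.0007 0.0007]
mark [0.5557 0.0396 0.0302] [0.0006 0.0006]
pointer [ 0.5669 -0.0207  0.0181] [0.0008 0.0008]
[[0.5566, -0.196], [0.4311, 0.0584], [0.5318, 0.1076], [0.6644, -0.1446]] [np.float64(0.2837), np.float64(0.1121), np.float64(0.2849), np.float64(0.1194)]
yaw 2.0291193509037946
yaw 2.054793036968673
[[0.5557, -0.1933], [0.4273, 0.0585], [0.5316, 0.1152], [0.6541, -0.1386]] [np.float64(0.2826), np.float64(0.1187), np.float64(0.2818), np.float64(0.1126)]
yaw 2.04228186148912
yaw 2.020530052769631
yaw 2.0366810755328046
mark holder rel. grip+12mm 0.05894399589831309 -0.05057756971739906
pointer holder rel. grip+12mm -6.362498658668211e-05 -0.03350455942299274
[ 0.17179094 -0.62625909  0.23977214] [-3.13983138e+00 -4.13258302e-05  2.67862688e-01]
```

Measurements agree: grip top at z 0.131, mark at z 0.030, holder yaw 2.037 and pull target about 59 mm. I'm starting towards the grip at the present height.

```bash
python3 -m pendant '[[0.08,0.043,-0.041,0,0,0,-0.04],[0.08,0.086,-0.082,0,0,0,-0.08],[0.08,0.129,-0.123,0,0,0,-0.12],[0.08,0.172,-0.164,0,0,0,-0.16],[0.08,0.215,-0.205,0,0,0,-0.198]]' 20; cat > rel.py <<'E'
from h import *
from scipy.spatial.transform import Rotation as Ro
import sys
t=np.array([float(v) for v in sys.argv[1:4]]);yaw=float(sys.argv[4])
o=robot.get_obs();R=Ro.from_euler('xyz',o['tool_rot']);T=Ro.from_euler('xyz',[np.pi,0,yaw])
print(np.round(o['clock'],2),np.round(o['tcp_pos'],4),np.round(o['tool_rot'],4),'shift',np.round(R.inv().apply(t-o['tcp_pos']),4),'turn',np.round((R.inv()*T).as_rotvec(),4))
print('F',np.round(o['force'],1),o['gripper_force'],o['grip_width'],np.round(o['joint_pos'],2))
E
python3 rel.py .5316 -.025 .24 .466
```

```text
clock: 0.72
tcp_pos: [0.3257, -0.3703, 0.2406]
tool_rot: [-3.142, 0.0, 0.467]
force: [1.7, 0.4, 0.7]
grip_width: 0.875
gripper_force: 0.0
0.72 [ 0.3257 -0.3703  0.2406] [-3.1415e+00  2.0000e-04  4.6700e-01] shift [ 0.3394 -0.2157  0.0005] turn [-0.0001  0.0002  0.001 ]
F [1.7 0.4 0.7] 0.0 0.8748684712870551 [ 1.33  0.24 -0.61  1.93  0.16  1.02 -0.46]
```

```bash
python3 -m pendant '[[0.08,0.048,-0.031,0,0,0,0],[0.08,0.096,-0.061,0,0,0,0],[0.08,0.144,-0.092,0,0,0,0],[0.08,0.192,-0.122,0,0,0,0],[0.08,0.24,-0.152,0,0,0,0]]'; python3 rel.py .5316 -.025 .24 .466
python3 - <<'E'
from h import *
c=robot.calibration("wrist");i=robot.snapshot("wrist");cv2.imwrite("pics/w1.png",i)
for col in('red','yellow'):
  for b in blobs(i,col)[:3]: print(col,cv2.contourArea(b),cv2.boundingRect(b))
np.savez("w1.npz",**c)
E
```

```text
clock: 1.35
tcp_pos: [0.4717, -0.1272, 0.2407]
tool_rot: [3.141, 0.0, 0.465]
force: [1.0, -1.1, -0.3]
grip_width: 0.868
gripper_force: 0.0
1.35 [ 0.4717 -0.1272  0.2407] [3.1412e+00 3.0000e-04 4.6530e-01] shift [ 0.0994 -0.0645  0.0006] turn [ 0.0004  0.0003 -0.0007]
F [ 1.  -1.1 -0.3] 0.0 0.8681399560439711 [ 0.89  0.26 -0.78  1.94  0.21  1.03 -1.09]
red 1687.5 (197, 56, 43, 48)
red 85.0 (249, 39, 5, 29)
yellow 341.0 (171, 9, 18, 30)
yellow 149.0 (292, 81, 15, 14)
```

View pics/w1.png

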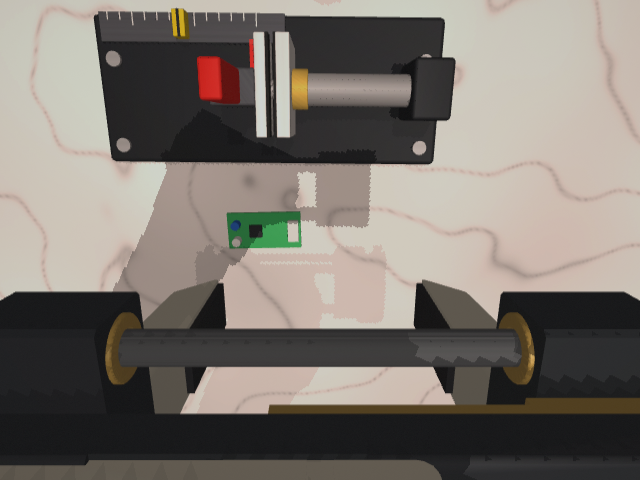

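The wrist view shows the grip's top face centred near (211,78), the marker at (179,22), and the board clear of the path. I'll cross-check positions and yaw with it.

```bash
python3 - <<'E'
from h import *
c=dict(np.load("w1.npz"));S,D=robot.calibration("scene"),robot.calibration("side")
s=lambda x,y:(200+x/3.4,180+y/3.4)
d=lambda x,y:(280+x/3.4,200+y/3.4)
G,_=tri([ray(c,(211,78)),ray(S,s(435,63)),ray(D,d(307,95))]);M,_=tri([ray(c,(179,22)),ray(S,s(572,292)),ray(D,d(233,364))])
print(G,_,M)
g=plane(c,(211,78),.132);m=plane(c,(179,22),.030);print('wrist only',g,m)
q=[plane(c,p,.014)for p in[(444,18),(96,15),(112,160),(433,163)]]
for i,j in((0,1),(3,2),(2,1),(3,0)):
    v=q[j]-q[i];print(np.arctan2(v[1],v[0]),np.linalg.norm(v))
for yaw in(2.03,2.037,2.045):
    u=np.array([np.cos(yaw),np.sin(yaw)]);w=np.array([-u[1],u[0]])
    print(yaw,(m-g)[:2]@u+.012,(m-g)[:2]@w,(M-G)[:2]@u+.012)
E
```

```text
[ 0.53143606 -0.02562049  0.13015827] [np.float64(0.0006899177664128514), np.float64(0.0007973340809411965), np.float64(0.0006776364531983673)] [0.5555333  0.03906865 0.02961576]
wrist only [ 0.53161648 -0.02677213  0.132     ] [0.55563131 0.03820289 0.03      ]
2.0292671579956116 0.28324016398558904
2.027568601353359 0.2862761327143059
0.4391731423830163 0.11634912423968272
0.46523727851258717 0.11681639084968887
2.03 0.059599786129011664 -0.050326199287499984 0.05930698631900341
2.037 0.05924633942097496 -0.0506581620824408 0.05895391668203179
2.045 0.058839566572333316 -0.05103450771359287 0.058547592315933414
```

```bash
python3 -m pendant '[[0.08,0.05,-0.032,0,0,0,0.003],[0.08,0.099,-0.064,0,0,0,0.003],[0.08,0.099,-0.064,0.05,0,0,0.003],[0.08,0.099,-0.064,0.1,0,0,0.003],[0.08,0.099,-0.064,0.134,0,0,0.003]]'; python3 -m pendant '[[0.08,0,0,0,0,0,0]]'; python3 rel.py .5315 -.026 .107 .462
```

```text
clock: 2.02
tcp_pos: [0.5295, -0.0271, 0.1042]
tool_rot: [-3.14, 0.003, 0.463]
force: [0.6, -0.7, 0.2]
grip_width: 0.874
gripper_force: 0.0
clock: 2.15
tcp_pos: [0.5283, -0.027, 0.1041]
tool_rot: [-3.138, 0.005, 0.463]
force: [-0.6, 0.1, 0.6]
grip_width: 0.875
gripper_force: 0.0
2.15 [ 0.5283 -0.027   0.1041] [-3.1379  0.0053  0.4633] shift [ 0.0033  0.0005 -0.0029] turn [-0.0037  0.0053  0.0013]
F [-0.6  0.1  0.6] 0.0 0.8747641993963939 [ 0.56  0.54 -0.7   1.95  0.47  0.82 -1.51]
```

```bash
python3 -m pendant '[[0.04,0.003,0,-0.003,0,0,0],[0.02,0.003,0,-0.003,0,0,0],[0.0,0.003,0,-0.003,0,0,0],[0.0,0.003,0,-0.003,0,0,0],[0.0,0.003,0,-0.003,0,0,0]]' 40;python3 -m pendant '[[0,0,0,0,0,0,0],[0,0,0,0,0,0,0],[0,0,0,0,0,0,0]]' ; python3 rel.py .5315 -.026 .107 .462
```

```text
clock: 2.78
tcp_pos: [0.5337, -0.0258, 0.11]
tool_rot: [3.141, -0.0, 0.463]
force: [0.5, 0.7, 1.2]
grip_width: 0.376
gripper_force: 0.0
clock: 3.15
tcp_pos: [0.5332, -0.0249, 0.1097]
tool_rot: [-3.14, 0.0, 0.463]
force: [-2.0, 1.9, 1.5]
grip_width: 0.152
gripper_force: 40.0
3.15 [ 0.5332 -0.0249  0.1097] [-3.1405e+00  3.0000e-04  4.6280e-01] shift [-0.0021  0.0002  0.0027] turn [-0.0011  0.0003  0.0008]
F [-2.   1.9  1.5] 39.99595642089844 0.1523793741079751 [ 0.56  0.54 -0.7   1.94  0.46  0.83 -1.51]
```

Gripped: the opening is 14 mm, which matches the grip. Tool -y is the holder's +x, so I pull slowly along -y.

```bash
python3 -m pendant '[[0,0,-0.006,0,0,0,0],[0,0,-0.014,0,0,0,0],[0,0,-0.022,0,0,0,0],[0,0,-0.03,0,0,0,0],[0,0,-0.036,0,0,0,0]]';python3 -m pendant '[[0,0,-0.004,0,0,0,0],[0,0,-0.006,0,0,0,0],[0,0,-0.006,0,0,0,0],[0,0,-0.006,0,0,0,0]]' ; cat > look.py <<'E'
from h import *
import sys
o=robot.get_obs();u=np.array([np.cos(2.031),np.sin(2.031)])
print('travel',(o['tcp_pos'][:2]-[.5332,-.0249])@u,'F along u',o['force'][:2]@u,np.round(o['force'],1),o['grip_width']*.0918,o['gripper_force'])
n=sys.argv[1];ims=[]
for k,r in(('scene',(280,180,420,300)),('side',(310,210,430,350))):
    i=robot.snapshot(k);cv2.imwrite(f"pics/{k}{n}.png",i)
    x,y,X,Y=r;ims.append(cv2.resize(cv2.convertScaleAbs(i[y:Y,x:X],alpha=1.7),None,fx=3.0 if k=='scene' else 3,fy=3.0,interpolation=cv2.INTER_CUBIC))
    for col in('red','yellow'):
        for b in blobs(i,col,r,8)[:3]: print(k,col,cv2.contourArea(b),cv2.boundingRect(b))
H=max(a.shape[0] for a in ims);cv2.imwrite(f"pics/c{n}.png",np.hstack([cv2.copyMakeBorder(a,0,H-a.shape[0],0,0,0) for a in ims]))
E
python3 look.py 2
```

```text
clock: 3.78
tcp_pos: [0.519, 0.0041, 0.1097]
tool_rot: [3.138, -0.001, 0.46]
force: [6.5, -7.0, -5.0]
grip_width: 0.152
gripper_force: 40.0
clock: 4.28
tcp_pos: [0.5165, 0.0092, 0.1097]
tool_rot: [3.138, -0.001, 0.46]
force: [5.4, -6.8, -6.0]
grip_width: 0.151
gripper_force: 40.0
travel 0.03798596859013849 F along u -8.509619148401438 [ 5.4 -6.8 -6. ] 0.013907429224389006 40.00113666057587
scene red 132.5 (349, 192, 10, 38)
scene red 27.0 (349, 253, 5, 15)
scene yellow 64.0 (363, 263, 10, 13)
side red 56.5 (351, 285, 15, 14)
side red 47.0 (374, 269, 13, 8)
side yellow 94.5 (342, 304, 14, 12)
```

View pics/c2.png

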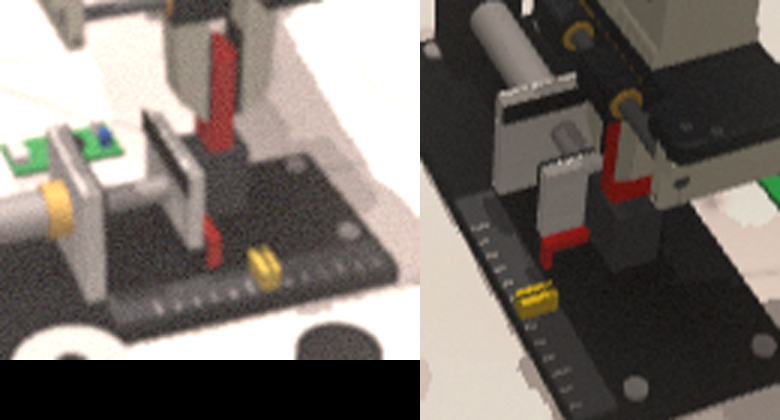

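Both views show the jaw following the grip, with the pointer (scene crop 212,265) still short of the marker (262,268). Travel is 38 mm and the force matches the spring law. I'll continue most of the remaining way.

```bash
python3 -m pendant '[[0,0,-0.006,0,0,0,0],[0,0,-0.012,0,0,0,0],[0,0,-0.017,0,0,0,0],[0,0,-0.019,0,0,0,0],[0,0,-0.019,0,0,0,0]]';python3 -m pendant '[[0,0,0,0,0,0,0],[0,0,0,0,0,0,0]]' ; python3 look.py 3
```

```text
clock: 5.0
tcp_pos: [0.5084, 0.0257, 0.1097]
tool_rot: [3.138, -0.002, 0.46]
force: [6.5, -7.2, -6.4]
grip_width: 0.152
gripper_force: 40.0
clock: 5.25
tcp_pos: [0.5085, 0.0256, 0.1097]
tool_rot: [3.138, -0.002, 0.46]
force: [7.5, -6.9, -6.2]
grip_width: 0.153
gripper_force: 40.0
travel 0.05621819265269239 F along u -9.519922662086966 [ 7.5 -6.9 -6.2] 0.014039136411626567 40.00421941280365
scene red 139.5 (359, 190, 11, 38)
scene red 18.0 (360, 251, 4, 15)
scene yellow 61.0 (364, 263, 9, 13)
side red 60.0 (356, 294, 16, 13)
side red 49.5 (379, 277, 15, 9)
side yellow 95.0 (342, 304, 14, 12)
```

View pics/c3.png

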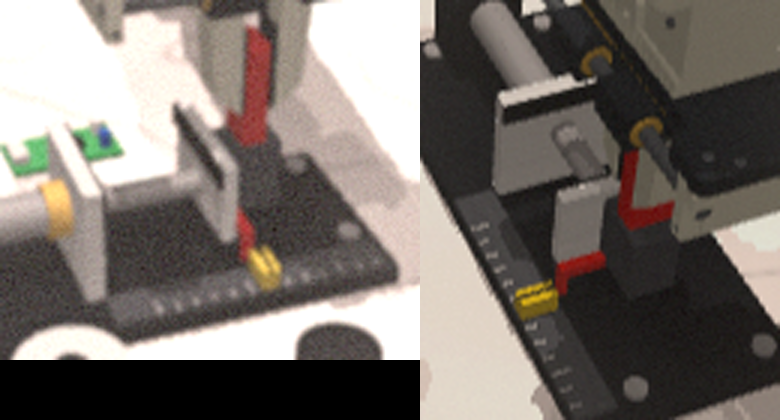

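The pointer is now just short of the marker. I'll make one sharper composite of both zooms plus the wrist view.

```bash
cat > zoom.py <<'E'
from h import *
import sys
n=sys.argv[1]
av=lambda k:np.mean([robot.snapshot(k).astype(float) for _ in range(4)],0)
f=lambda i,x,y,s,w,h:cv2.resize(cv2.convertScaleAbs(i[y:y+h,x:x+w],alpha=1.8),None,fx=s,fy=s,interpolation=cv2.INTER_CUBIC)
a=f(av('scene'),345,245,10,40,32);b=f(av('side'),335,285,10,40,32)
w=f(robot.snapshot('wrist'),0,0,.44,640,480)
c=np.zeros((540,800,3),np.uint8);c[:320,:400]=a;c[:320,400:]=b;c[325:325+w.shape[0],:w.shape[1]]=w
cv2.imwrite(f"pics/z{n}.png",c)
E
python3 zoom.py 1; python3 rel.py 0.5 0 0.1 0.46
```

```text
5.8 [0.5085 0.0256 0.1097] [ 3.1376e+00 -1.5000e-03  4.5960e-01] shift [-0.0189  0.0191  0.0097] turn [ 0.004  -0.0015 -0.0004]
F [ 7.6 -7.4 -6.9] 40.00418543815613 0.1510997568994523 [ 0.48  0.5  -0.72  2.    0.46  0.8  -1.62]
```

View pics/z1.png

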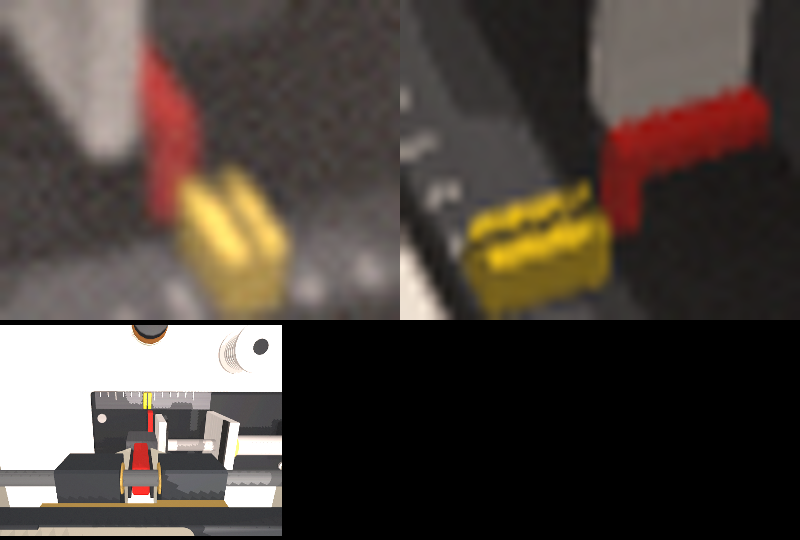

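The wrist view shows pointer and marker side by side near full-size (340,215) and (334,170), the best gauge. I'll quantify it numerically.

```bash
cat > gauge.py <<'E'
from h import *
c=robot.calibration("wrist");i=np.mean([robot.snapshot("wrist").astype(float) for _ in range(3)],0).astype(np.uint8)
u=np.array([np.cos(2.031),np.sin(2.031)]);w=np.array([-u[1],u[0]]);O=np.array([.5315,-.026])-.012*u
roi=(290,140,390,245)
import sys
for col in('red','yellow'):
    for b in blobs(i,col,roi)[:3]:
        m=np.zeros(i.shape[:2],np.uint8);cv2.drawContours(m,[b],-1,1,-1);r=cv2.boundingRect(b)
        print(col,r,[(y,np.where(m[y])[0].min(),np.where(m[y])[0].max()) for y in range(r[1],r[1]+r[3],5)])
g=lambda p,z:(lambda q:np.round([(q-O)@u*1000,(q-O)@w*1000],1))(plane(c,p,z)[:2])
for a in sys.argv[1:]:
    x,y,z=map(float,a.split(','));print(a,g((x,y),z))
print('proj centre',np.round(-np.array(c['R']).T@c['t'],3))
if not sys.argv[1:]:
    cv2.imwrite("pics/g.png",cv2.resize(i[140:245,290:390],None,fx=5.5,fy=5.5,interpolation=cv2.INTER_CUBIC))
E
python3 gauge.py
```

```text
red (335, 194, 13, 49) [(194, np.int64(336), np.int64(345)), (199, np.int64(335), np.int64(347)), (204, np.int64(336), np.int64(347)), (209, np.int64(336), np.int64(347)), (214, np.int64(336), np.int64(347)), (219, np.int64(336), np.int64(347)), (224, np.int64(336), np.int64(347)), (229, np.int64(336), np.int64(347)), (234, np.int64(336), np.int64(347)), (239, np.int64(336), np.int64(346))]
yellow (326, 153, 19, 39) [(153, np.int64(327), np.int64(342)), (158, np.int64(326), np.int64(344)), (163, np.int64(326), np.int64(343)), (168, np.int64(326), np.int64(343)), (173, np.int64(326), np.int64(343)), (178, np.int64(326), np.int64(343)), (183, np.int64(326), np.int64(343)), (188, np.int64(326), np.int64(343))]
proj centre [0.575 0.06  0.253]
```

View pics/g.png

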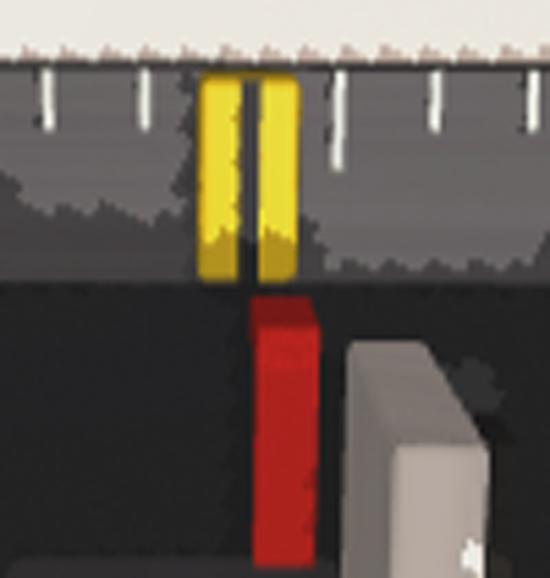

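The wrist crop shows the mark's black line at column 335.3 and the pointer's lower tip centred at column 340.9 (row 194). The pointer is about 3 mm short.

```bash
python3 gauge.py 335.3,172,.030 340.9,194,.021 351.5,162,.018| grep ,
```

```text
red (335, 194, 13, 49) [(194, np.int64(336), np.int64(345)), (199, np.int64(335), np.int64(347)), (204, np.int64(336), np.int64(347)), (209, np.int64(336), np.int64(347)), (214, np.int64(336), np.int64(347)), (219, np.int64(336), np.int64(347)), (224, np.int64(336), np.int64(347)), (229, np.int64(336), np.int64(347)), (234, np.int64(336), np.int64(347)), (239, np.int64(336), np.int64(346))]
yellow (326, 153, 19, 39) [(153, np.int64(327), np.int64(342)), (158, np.int64(326), np.int64(344)), (163, np.int64(326), np.int64(343)), (168, np.int64(326), np.int64(343)), (173, np.int64(326), np.int64(343)), (178, np.int64(326), np.int64(343)), (183, np.int64(326), np.int64(343)), (188, np.int64(326), np.int64(343))]
335.3,172,.030 [ 60.  -50.7]
340.9,194,.021 [ 56.2 -37.1]
351.5,162,.018 [ 50.3 -54.9]
```

```bash
python3 -m pendant '[[0,0,-0.001,0,0,0,0],[0,0,-0.0025,0,0,0,0],[0,0,-0.0037,0,0,0,0],[0,0,-0.0037,0,0,0,0],[0,0,-0.0037,0,0,0,0]]'; python3 - <<'E'
from h import *
o=robot.get_obs();u=np.array([np.cos(2.031),np.sin(2.031)]);print((o['tcp_pos'][:2]-[.5332,-.0249])@u)
E
python3 gauge.py; 
```

```text
clock: 6.72
tcp_pos: [0.507, 0.0286, 0.1097]
tool_rot: [3.137, -0.002, 0.459]
force: [8.4, -7.5, -6.5]
grip_width: 0.151
gripper_force: 40.0
0.05962103793458056
red (335, 194, 13, 49) [(194, np.int64(335), np.int64(345)), (199, np.int64(335), np.int64(347)), (204, np.int64(336), np.int64(347)), (209, np.int64(336), np.int64(347)), (214, np.int64(336), np.int64(347)), (219, np.int64(336), np.int64(347)), (224, np.int64(336), np.int64(347)), (229, np.int64(336), np.int64(347)), (234, np.int64(336), np.int64(346)), (239, np.int64(336), np.int64(346))]
yellow (331, 153, 20, 39) [(153, np.int64(333), np.int64(348)), (158, np.int64(332), np.int64(350)), (163, np.int64(332), np.int64(350)), (168, np.int64(332), np.int64(350)), (173, np.int64(332), np.int64(349)), (178, np.int64(332), np.int64(349)), (183, np.int64(331), np.int64(349)), (188, np.int64(332), np.int64(349))]
proj centre [0.573 0.063 0.253]
```

View pics/g.png

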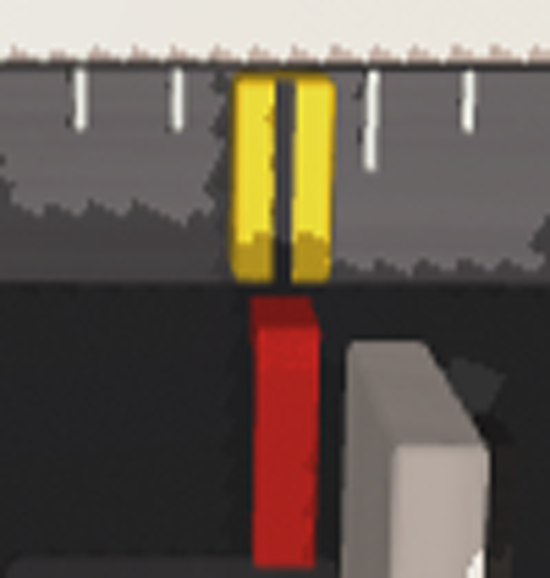

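The black line (column 341.5) now stands over the pointer (tip column 340.9). I'll check it in holder coordinates.

```bash
python3 -m pendant '[[0,0,0,0,0,0,0],[0,0,0,0,0,0,0],[0,0,0,0,0,0,0],[0,0,0,0,0,0,0]]'; python3 gauge.py 341.5,172,.030 340.9,194,.021 | grep '^[ry3]'
```

```text
clock: 7.38
tcp_pos: [0.5069, 0.0286, 0.1097]
tool_rot: [3.137, -0.002, 0.459]
force: [7.7, -8.6, -6.6]
grip_width: 0.151
gripper_force: 40.0
red (335, 194, 13, 49) [(194, np.int64(336), np.int64(345)), (199, np.int64(335), np.int64(347)), (204, np.int64(336), np.int64(347)), (209, np.int64(336), np.int64(347)), (214, np.int64(336), np.int64(347)), (219, np.int64(336), np.int64(347)), (224, np.int64(336), np.int64(347)), (229, np.int64(336), np.int64(347)), (234, np.int64(336), np.int64(346)), (239, np.int64(336), np.int64(346))]
yellow (331, 153, 20, 39) [(153, np.int64(333), np.int64(348)), (158, np.int64(332), np.int64(350)), (163, np.int64(332), np.int64(350)), (168, np.int64(332), np.int64(350)), (173, np.int64(332), np.int64(349)), (178, np.int64(332), np.int64(349)), (183, np.int64(331), np.int64(349)), (188, np.int64(332), np.int64(349))]
341.5,172,.030 [ 60.  -50.7]
340.9,194,.021 [ 59.6 -37.1]
```

Pointer is at 59.6 mm and mark at 60.0 mm (earlier two-view estimate 59.2), with the jaw steady. I'm handing in.

```bash
python3 -c "
from station import robot
print(robot.job_done())"
```

```text
the job is handed in; nothing more can be done
None
```

I pulled the jaw out about 59.6 mm, to within about 0.5 mm of the yellow marker, and handed the job in with the gripper still holding the grip steady there.

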